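# Refill the cleaning-tablet tube to the red marker

### The arm

A 7-joint arm with a two-finger parallel gripper is mounted at the origin on the work surface. World frame = base frame: x ahead of the robot, y to its left, z up, the work surface at z = 0. Lengths are in m, angles in degrees, forces in N, time in s.
With the tool pointing down it reaches from about 0.425 to 0.875 m from the base axis. Payload 4.7 kg.
Tool frame: the origin (TCP) lies where the fingers leave the gripper's body, on its centre line; the fingertips stand 70 mm ahead of it and the grasp point (between the pads) lies 51 mm ahead of it (env.tip_reach is the distance from the TCP to the fingertips, in m); z points along the fingers, x is the direction in which the jaws open and shut, and the axes are right-handed (so a half turn about z gives the same grasp; the last joint's range is limited). The gripper opens to 87 mm and grips with 3 to 60 N. Pads are 19 mm wide; open, the fingers measure 117 mm over their backs; the gripper's body (75 mm by 190 mm) begins 51 mm behind the grasp point.
Start: joints at [-64.28, 18.392, -4.016, 83.108, 1.295, 78.541, -3.26], TCP at [0.274, 0.59, 0.292] pointing down, gripper open.
Joint ranges: [-163.93, 163.93], [-17.29, 119.83], [-79.2, 71.16], [3.27, 140.29], [-89.18, 269.18], [5.43, 117.66], [-154.24, 154.24]. Speed limits (degrees/s): [147.25, 147.25, 180, 180, 180, 180, 180].

### API

Orientations are given as [roll, pitch, yaw] about the fixed x, y, z axes, in that order (R = Rz(yaw) Ry(pitch) Rx(roll)).
In Python, from cell import env, optics, order gives the robot as it stands.
- The arm moves only by the shell command python3 -m creep 'ROWS' [FORCE]. ROWS is JSON, a list of rows, each a list of 7 numbers: the shift along the tool's x, y, z in cm, then the turn, a rotation vector about the tool's x, y, z in rad, then the opening, from 0 (shut) to 1 (fully open). A call has 1 to 20 rows; each row shifts and turns the pose as measured when the row begins, along the tool's axes as they then stand; what a row does not reach is not made up. A row lasts 1/10 s, in which the tool goes at most 50 mm and 8.59 degrees, less where a joint would pass 70% of its speed; a pose out of reach is approached as far as the arm can. A call with a gripper value outside its range is refused whole. The fingers move at their own pace and stop on an object; FORCE is the grip in N (left out, the last holds). Time passes only in rows, so rows that do not move let the fingers close. It gives the time, the measured TCP pose, the force and the opening at its end, in the units of the state.
- env.get_obs(): the state, without advancing time (a new reading comes with each control period).
- optics.read_camera(name): name is "scene" or "top" or "wrist"; returns a dict with "frame" (384x512x3 uint8, blue, green, red), "z_map" (384x512 float32, m along the optical axis (not along the pixel's ray), 0 where there is no reading), "fx", "fy", "cx", "cy" (pixels), "R" (3x3) and "t" (3): a world point X has camera coordinates R X + t; the wrist camera has in their place "hand_eye" (4x4, takes a point from camera to tool coordinates, whose origin is the TCP and whose axes are the tool frame's). Camera axes: x right, y down, z forward; pixel columns grow to the right and rows downward; lengths in m; the calibration is good to about 2 mm. The wrist camera is an equidistant fisheye: a pixel r from the principal point sees the ray r / f radians off the axis. A picture is of the moment at which its call begins: read the wrist's pose just before it.
- order.sign_off(): hands the job in, once; it reports no verdict.
The state is a dict: "time_s": time; "qpos": joint angles; "joint_velocities": joint speeds; "effort": joint torques, N m; "tool_pos": TCP position; "tool_rot": TCP orientation; "force": force on the tool from outside, world axes, zero at the start; "wrist_torque": the same for the moment, N m; "grip_width": finger opening in m.
Only numpy, scipy, OpenCV 4.12 (cv2) and the standard library are available. Lean on these libraries where they do the work, as an engineer would, in place of code of your own. Each camera call takes 0.05 s, during which the arm holds its last target. There are 200 camera calls.

### The job

Take the black sealing ring off the top of the tablet tube and lay it flat in the middle of the ceramic dish. Then stack tablets from the wooden board flat in the tube, on the one already there, until the top of the stack is level with the red marker or just above it, using no more tablets than that takes. Leave the marker where it is set, the spare tablets on the board, and the screwdriver and tweezers where they lie.

Things in the scene. Friction and masses are not known exactly. Their poses are not given: they have to be found in the camera images.
- tube_floor (a point): White upright tube, fixed, on a black base (88 mm wide, 10 mm high). Point: centre of its inner floor, 10 mm over the counter; z up. Inside width 54 mm, walls 3 mm, open rim 66 mm above this point. Curved walls on its +x and -x sides; between them, on its +y and -y sides, slots 34 mm wide from rim to floor, so fingers closing along its y axis can go down round a tablet.
- marker (a joint): Height in m of the red marker's upper face above the tube's inner floor (0.020 to 0.056). A red band round the outside of the tube with flat red tabs (16 mm wide, 3 mm thick, reaching 45 mm from the tube's axis) on its +x and -x sides. It can slide but is stiff (about 5 N) and stays where it is set.
- marker_line (a point): The mark: point on the tube's axis level with the upper face of the red marker. Same x and y directions as the tube.
- board: Fixed wooden board, 200 x 200 mm, 8 mm thick; origin at the centre of its underside. Its x and y run along its edges. Four tablets lie flat on it, in two rows of two about 90 mm apart along those edges.
- dish: Round white ceramic dish, 136 mm across the rim, 22 mm high, shallow like a small plate; loose, 0.4 kg. Origin at the centre of its underside.
- seal_center (a point): Black sealing ring, firm, 66 mm outside, 48 mm inside, 8 mm thick, 30 g, lying flat on the tube's rim at the start. The point is its centre, half-way up.
- tab0_center (a point): Mint-green cleaning tablet, a hard flat disc 44 mm across and 15 mm thick, about 40 g; this one is already in the tube, flat on its floor. The point is its centre, half-way up; z is its disc axis.
- tab1_center (a point): Mint-green cleaning tablet like the one in the tube (44 mm across, 15 mm thick, about 40 g), lying flat on the board at the start. The point is its centre, half-way up; z is its disc axis.
- tab2_center (a point): Mint-green cleaning tablet like the one in the tube (44 mm across, 15 mm thick, about 40 g), lying flat on the board at the start. The point is its centre, half-way up; z is its disc axis.
- tab3_center (a point): Mint-green cleaning tablet like the one in the tube (44 mm across, 15 mm thick, about 40 g), lying flat on the board at the start. The point is its centre, half-way up; z is its disc axis.
- tab4_center (a point): Mint-green cleaning tablet like the one in the tube (44 mm across, 15 mm thick, about 40 g), lying flat on the board at the start. The point is its centre, half-way up; z is its disc axis.
- driver_grip (a point): Bystander: flathead screwdriver with red handle lying on the counter beyond the tube; point in its handle.
- tweezers_center (a point): Bystander: steel tweezers, 120 mm long, lying on the counter between the robot and the tube; point at their middle.
Things that resemble listed ones, but are neither listed nor needed, are in the scene too. Leave any orange or purple look-alike of the part that bears tab0_center alone.

How it is judged (in metres and radians):
On the way:
1. the sealing ring lies flat in the dish (horizontal distance between seal_center and dish below 0.03 m and z of seal_center in the frame of dish below 0.025 m and angle between the z axis of seal_center and the z axis of dish, either way round below 0.25 rad), for 0.2 s.
At the end, for the whole second after the job is handed in: Ring flat in the dish (within 30 mm of its centre, 0.25 rad). Top face of the highest tablet in the tube from 3 mm below to 16.5 mm above the marker's upper face; tablets in the tube flat within 0.12 rad; all others on the board; marker moved under 4 mm (all of step 1 and (((horizontal distance between tab0_center and tube_floor below 0.009 m and z of tab0_center in the frame of tube_floor between 0.004 and 0.075 m and angle between the z axis of tab0_center and the z axis of tube_floor, either way round below 0.12 rad) and z of tab0_center in the frame of marker_line above -0.0105 m) or ((horizontal distance between tab1_center and tube_floor below 0.009 m and z of tab1_center in the frame of tube_floor between 0.004 and 0.075 m and angle between the z axis of tab1_center and the z axis of tube_floor, either way round below 0.12 rad) and z of tab1_center in the frame of marker_line above -0.0105 m) or ((horizontal distance between tab2_center and tube_floor below 0.009 m and z of tab2_center in the frame of tube_floor between 0.004 and 0.075 m and angle between the z axis of tab2_center and the z axis of tube_floor, either way round below 0.12 rad) and z of tab2_center in the frame of marker_line above -0.0105 m) or ((horizontal distance between tab3_center and tube_floor below 0.009 m and z of tab3_center in the frame of tube_floor between 0.004 and 0.075 m and angle between the z axis of tab3_center and the z axis of tube_floor, either way round below 0.12 rad) and z of tab3_center in the frame of marker_line above -0.0105 m) or ((horizontal distance between tab4_center and tube_floor below 0.009 m and z of tab4_center in the frame of tube_floor between 0.004 and 0.075 m and angle between the z axis of tab4_center and the z axis of tube_floor, either way round below 0.12 rad) and z of tab4_center in the frame of marker_line above -0.0105 m)) and (((horizontal distance between tab0_center and tube_floor below 0.009 m and z of tab0_center in the frame of tube_floor between 0.004 and 0.075 m and angle between the z axis of tab0_center and the z axis of tube_floor, either way round below 0.12 rad) and z of tab0_center in the frame of marker_line below 0.009 m) or (x of tab0_center in the frame of board between -0.1 and 0.1 m and y of tab0_center in the frame of board between -0.1 and 0.1 m and z of tab0_center in the frame of board below 0.022 m)) and (((horizontal distance between tab1_center and tube_floor below 0.009 m and z of tab1_center in the frame of tube_floor between 0.004 and 0.075 m and angle between the z axis of tab1_center and the z axis of tube_floor, either way round below 0.12 rad) and z of tab1_center in the frame of marker_line below 0.009 m) or (x of tab1_center in the frame of board between -0.1 and 0.1 m and y of tab1_center in the frame of board between -0.1 and 0.1 m and z of tab1_center in the frame of board below 0.022 m)) and (((horizontal distance between tab2_center and tube_floor below 0.009 m and z of tab2_center in the frame of tube_floor between 0.004 and 0.075 m and angle between the z axis of tab2_center and the z axis of tube_floor, either way round below 0.12 rad) and z of tab2_center in the frame of marker_line below 0.009 m) or (x of tab2_center in the frame of board between -0.1 and 0.1 m and y of tab2_center in the frame of board between -0.1 and 0.1 m and z of tab2_center in the frame of board below 0.022 m)) and (((horizontal distance between tab3_center and tube_floor below 0.009 m and z of tab3_center in the frame of tube_floor between 0.004 and 0.075 m and angle between the z axis of tab3_center and the z axis of tube_floor, either way round below 0.12 rad) and z of tab3_center in the frame of marker_line below 0.009 m) or (x of tab3_center in the frame of board between -0.1 and 0.1 m and y of tab3_center in the frame of board between -0.1 and 0.1 m and z of tab3_center in the frame of board below 0.022 m)) and (((horizontal distance between tab4_center and tube_floor below 0.009 m and z of tab4_center in the frame of tube_floor between 0.004 and 0.075 m and angle between the z axis of tab4_center and the z axis of tube_floor, either way round below 0.12 rad) and z of tab4_center in the frame of marker_line below 0.009 m) or (x of tab4_center in the frame of board between -0.1 and 0.1 m and y of tab4_center in the frame of board between -0.1 and 0.1 m and z of tab4_center in the frame of board below 0.022 m)) and distance of marker_line from where it was at the start of the episode below 0.004 m); the robot touches nothing.
It fails at once if the screwdriver moved more than 30 mm (distance of driver_grip from where it was at the start of the episode above 0.03 m).
It fails at once if the tweezers moved more than 30 mm (distance of tweezers_center from where it was at the start of the episode above 0.03 m).
It also fails if it takes over 72 s, if anything falls off the work surface, if the arm or the gripper's body presses on something with over 40 N, if the wrist force passes 120 N, or if a joint passes its speed limit or range.

## Working session

There is one attempt and no reset: what is moved stays moved. The work goes in short steps, Python scripts to look and compute and a shell command to move; the robot and the scene stay as the last step left them, time stands still between calls to the robot, and variables do not carry over. Pictures are saved under pics/ and viewed, on a budget of 10 in all, crops included, one or two more only if the job needs it, and the job is handed in when it is done.

```bash
ls; mkdir -p pics; cat > h.py <<'E'
import numpy as np, cv2
from cell import env, optics, order
def cam(n):
    d=optics.read_camera(n); return d
def cloud(d):
    z=d["z_map"]; v,u=np.mgrid[:z.shape[0],:z.shape[1]]
    P=np.stack([(u-d["cx"])/d["fx"]*z,(v-d["cy"])/d["fy"]*z,z],-1)
    return (P-np.array(d["t"]))@np.array(d["R"])   # R^T (P-t)
E
python3 - <<'E'
from h import *
s=env.get_obs(); print(s)
for n in("top","scene"):
    d=cam(n); cv2.imwrite(f"pics/{n}0.png",d["frame"]); np.savez(f"{n}0.npz",W=cloud(d),f=d["frame"],z=d["z_map"])
    print(n,d["fx"],d["R"],d["t"])
E
```

```text
pics
{'time_s': 0.0, 'qpos': array([-64.28007606,  18.43869026,  -4.01493746,  83.17572608,
         1.29641127,  78.54119946,  -3.2600146 ]), 'joint_velocities': array([ 0.01428966,  0.07036205, -0.03651884, -0.0885887 , -0.00970979,
       -0.09935898,  0.00325414]), 'effort': array([-3.00619658e-04, -4.91292787e+01, -4.04091440e-01, -3.12537181e+01,
       -6.39034552e-02,  4.36263601e-02,  1.81411397e-04]), 'tool_pos': array([0.27366907, 0.58910755, 0.29115829]), 'tool_rot': array([1.79992597e+02, 1.10294305e-01, 6.50895402e+01]), 'force': array([-0.01134153,  0.17100629, -0.59129171]), 'wrist_torque': array([-0.02178219, -0.05505122,  0.02593971]), 'grip_width': 0.08707242478959332}
top 407.8759219115354 [[ 0.01319886 -0.9998602  -0.01026514]
 [-0.99614007 -0.0122574  -0.08691793]
 [ 0.08677996  0.01137274 -0.99616259]] [-0.01068235  0.58130266  0.85474264]
scene 466.68989570061166 [[-0.88117378  0.47265477 -0.01141195]
 [ 0.33469179  0.60655645 -0.72115926]
 [-0.33393737 -0.63928612 -0.69267531]] [ 0.52175955 -0.15350965  1.49996941]
```

View pics/top0.png

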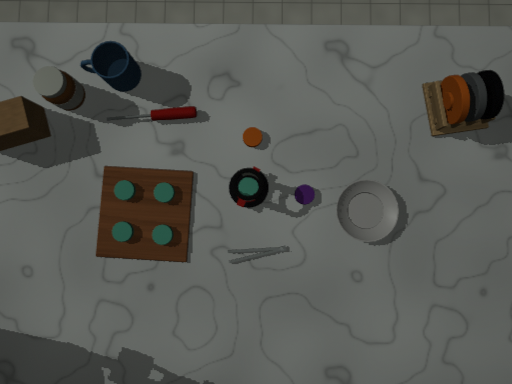

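View pics/scene0.png

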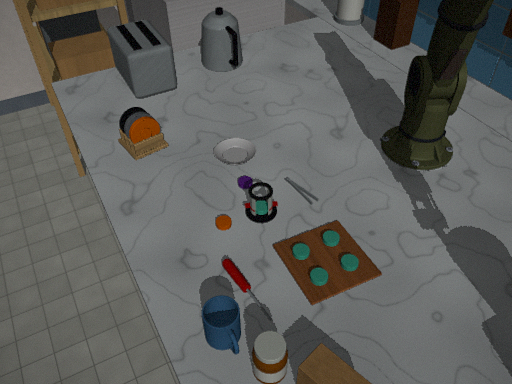

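The top view shows:
- **Tablets:** the green ones on the board are at about (124,190), (164,192), (122,231) and (162,235). Tab0 is in the tube at (248,187).
- **Tablet look-alikes:** orange at (253,137) and purple at (304,194). I'll leave these alone.
- **Ring:** the black one on the tube at (249,187). The dark discs in the rack at (490,93) could be mistaken for it.
- **Dish:** (368,211).
- **Bystanders:** tweezers at (259,254), screwdriver at (174,114).

Next I'll measure these and check a close crop.

```bash
python3 - <<'E'
from h import *
T=np.load("top0.npz");W=T["W"];f=T["f"]
hsv=cv2.cvtColor(f,cv2.COLOR_BGR2HSV)
def comps(m,name,amin=60):
    n,l,s,c=cv2.connectedComponentsWithStats(m.astype(np.uint8))
    for i in range(1,n):
        if s[i,4]>=amin:
            p=W[l==i]; print(name,s[i,4],c[i].round(),"med",np.median(p,0).round(4),"min",p.min(0).round(3),"max",p.max(0).round(3))
H,S,V=hsv[...,0],hsv[...,1],hsv[...,2]
comps((H>65)&(H<95)&(S>90)&(V>60),"green")
red=((H<6)|(H>174))&(S>130)&(V>60); comps(red,"red",8)
tube=np.s_[160:215,222:276]
Wt=W[tube]; m=(Wt[...,2]>.075)&(Wt[...,2]<.1); p=Wt[m]; 
print("ring",m.sum(),p.mean(0),cv2.minEnclosingCircle(p[:,:2].astype(np.float32)),np.median(p[:,2]))
d=np.s_[170:250,325:410];Wd=W[d];m=Wd[...,2]>.015;p=Wd[m]
print("dish",m.sum(),p.mean(0),cv2.minEnclosingCircle(p[:,:2].astype(np.float32)),p[:,2].max(), W[211,366])
b=(H>2)&(H<20)&(S>80)&(V>40); b[:150]=0;b[:,210:]=0
b=cv2.morphologyEx(b.astype(np.uint8),cv2.MORPH_CLOSE,np.ones((25,25)))
n,l,s,c=cv2.connectedComponentsWithStats(b);i=1+s[1:,4].argmax()
p=W[l==i];p=p[(p[:,2]>.004)];print("board",cv2.minAreaRect(p[:,:2].astype(np.float32)),np.median(p[:,2]))
S0=np.load("scene0.npz");W=S0["W"];g=S0["f"]
hsv=cv2.cvtColor(g,cv2.COLOR_BGR2HSV);H,S,V=hsv[...,0],hsv[...,1],hsv[...,2]
comps((H>65)&(H<95)&(S>90)&(V>60),"sgreen",20)
comps(((H<6)|(H>174))&(S>130)&(V>60),"sred",5)
a=cv2.resize(f[150:225,215:315],(400,300),interpolation=2);bb=cv2.resize(g[170:230,220:300],(400,300),interpolation=2)
cv2.imwrite("pics/crop1.png",np.hstack([a,bb]))
E
```

```text
green 268 [248. 186.] med [0.5762 0.012  0.0255] min [ 0.505 -0.013  0.01 ] max [0.595 0.032 0.902]
green 295 [124. 190.] med [0.5645 0.2811 0.0236] min [ 0.505 -0.013  0.007] max [0.586 0.303 0.902]
green 297 [163. 192.] med [0.561  0.1955 0.0235] min [0.541 0.174 0.006] max [0.581 0.217 0.028]
green 303 [122. 231.] med [0.4759 0.2819 0.0237] min [0.455 0.261 0.006] max [0.495 0.306 0.027]
green 304 [162. 234.] med [0.4706 0.1956 0.0237] min [0.449 0.175 0.009] max [0.49  0.218 0.028]
red 331 [173. 112.] med [0.7374 0.1792 0.0254] min [0.727 0.133 0.019] max [0.75  0.228 0.031]
red 15 [256. 169.] med [ 0.6127 -0.0048  0.0303] min [ 0.608 -0.011  0.028] max [0.617 0.002 0.034]
red 46 [241. 202.] med [0.5411 0.0264 0.0308] min [0.533 0.02  0.01 ] max [0.548 0.036 0.034]
ring 389 [0.5766356  0.01146414 0.08427454] ((0.5768041014671326, 0.011396730318665504), 0.03289174288511276) 0.0844172550904033
dish 1001 [ 0.52785108 -0.24323297  0.04072173] ((0.5222219228744507, -0.16192813217639923), 0.14974313974380493) 0.9018786034538351 [ 0.52605776 -0.2462427   0.00570641]
board ((0.5113203525
[... 205 characters left out ...]
029]
sgreen 211 [331. 238.] med [0.4734 0.1989 0.0223] min [0.44  0.163 0.006] max [1.012 0.805 0.934]
sgreen 227 [301. 251.] med [0.5641 0.1984 0.0221] min [0.535 0.171 0.008] max [0.584 0.217 0.027]
sgreen 241 [349. 262.] med [0.4792 0.2848 0.0219] min [0.445 0.259 0.006] max [0.499 0.303 0.029]
sgreen 261 [319. 276.] med [0.5686 0.2838 0.0221] min [0.537 0.259 0.007] max [1.012 0.805 0.934]
sred 28 [274. 204.] med [0.5417 0.0272 0.0297] min [ 0.525 -0.009  0.001] max [0.562 0.04  0.033]
sred 32 [248. 206.] med [ 6.088e-01 -3.000e-04  3.020e-02] min [ 0.602 -0.014  0.026] max [0.619 0.025 0.034]
sred 349 [236. 275.] med [0.7412 0.1854 0.0227] min [0.723 0.131 0.008] max [0.754 0.231 0.03 ]
```

View pics/crop1.png

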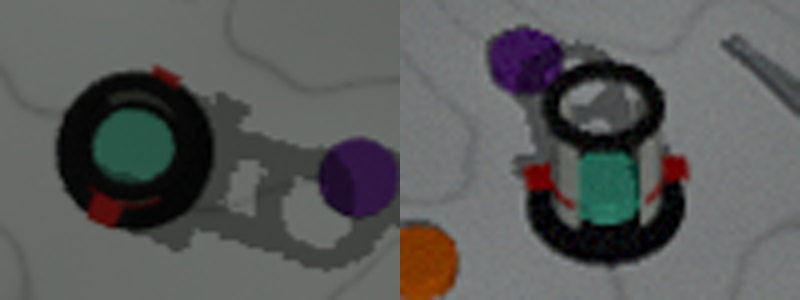

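The crop confirms the choice: black ring on the tube, green tab0 flat inside, marker tabs low on the tube. The measured heights match what they should be: ring top 0.084 m, tablet tops 0.0235 m.

The marker's upper face is at about z = 0.030, which is 0.020 above the tube floor. The stack is now 15 mm and one more tablet makes 30 mm, so exactly one is needed. The tube's y axis is at yaw of about 66°, almost the tool's current yaw.

```bash
cat >> h.py <<'E'
from scipy.spatial.transform import Rotation as Ro
def go(x,y,z,yaw=None):
    s=env.get_obs();R=Ro.from_euler('xyz',s["tool_rot"],degrees=True)
    d=R.inv().apply(np.array([x,y,z])-s["tool_pos"])*100
    Rt=Ro.from_euler('xyz',[180,0,s["tool_rot"][2] if yaw is None else yaw],degrees=True)
    print("t",round(s["time_s"],2),"shift cm",d.round(2),"turn",(R.inv()*Rt).as_rotvec().round(3),"rows>=",round(np.linalg.norm(d)/5,1))
E
python3 - <<'E'
from h import *
W=np.load("top0.npz")["W"];Wd=W[165:255,320:415].reshape(-1,3)
Wd=Wd[(Wd[:,2]<.04)]
rim=Wd[(Wd[:,2]>.016)];print(len(rim));(c,r)=cv2.minEnclosingCircle(rim[:,:2].astype(np.float32));print(c,r)
q=np.hypot(*(Wd[:,:2]-c).T)
for a in range(0,72,6):
    m=(q>=a)&(q<a+6);print(a,np.median(Wd[m,2]).round(4),Wd[m,2].max().round(4))
go(.5767,.0114,.24,66.3)
E
```

```text
851
(0.527851939201355, -0.24476972222328186) 0.06748060137033463
0 0.0016 0.0266
  return _methods._mean(a, axis=axis, dtype=dtype,
  ret = ret.dtype.type(ret / rcount)
Traceback (most recent call last):
ValueError: zero-size array to reduction operation maximum which has no identity
```

```bash
python3 - <<'E'
from h import *
W=np.load("top0.npz")["W"];Wd=W[165:255,320:415].reshape(-1,3)
Wd=Wd[(Wd[:,2]<.04)]
q=1e3*np.hypot(*(Wd[:,:2]-(.5279,-.2448)).T)
for a in range(0,72,6):
    m=(q>=a)&(q<a+6);print(a,np.median(Wd[m,2]).round(4))
go(.5767,.0114,.24,66.3)
E
```

```text
0 0.0065
6 0.0051
12 0.0051
18 0.0055
24 0.0054
30 0.0052
36 0.0069
42 0.0107
48 0.0126
54 0.0156
60 0.0205
66 0.0012
t 0.1 shift cm [-39.63  51.82   5.2 ] turn [ 0.     0.002 -0.021] rows>= 13.1
```

```bash
python3 -m creep '[[-2.83,3.7,0.2,0,0,-0.002,1],[-2.83,3.7,0.2,0,0,-0.002,1],[-2.83,3.7,0.2,0,0,-0.002,1],[-2.83,3.7,0.2,0,0,-0.002,1],[-2.83,3.7,0.2,0,0,-0.002,1],[-2.83,3.7,0.3,0,0,-0.002,1],[-2.83,3.7,0.4,0,0,-0.002,1],[-2.83,3.7,0.4,0,0,-0.002,1],[-2.83,3.7,0.4,0,0,-0.002,1],[-2.83,3.7,0.4,0,0,-0.002,1],[-2.83,3.7,0.4,0,0,0,1],[-2.83,3.7,0.4,0,0,0,1],[-2.83,3.7,0.5,0,0,0,1],[-2.83,3.7,0.5,0,0,0,1],[0,0,0,0,0,0,1]]' 10
python3 -c "
from h import *
go(.5767,.0114,.24,66.3)"
```

```text
time_s: 1.6
tool_pos: [0.5916, -0.0064, 0.2348]
tool_rot: [-179.7, 0.5, 66.7]
force: [-0.6, 0.5, 0.4]
grip_width: 0.0869
t 1.6 shift cm [ 1.04 -2.08 -0.52] turn [-0.005  0.009  0.007] rows>= 0.5
```

```bash
python3 -m creep '[[1,-2,-0.5,0,0,0,1],[0,0,0,0,0,0,1],[0,0,0,0,0,0,1]]'
python3 - <<'E'
from h import *
s=env.get_obs();print(s["tool_pos"],s["tool_rot"]);go(.5767,.0114,.143,66.3)
d=cam("wrist");print(d["fx"],d["cx"],d["cy"],d["hand_eye"])
cv2.imwrite("pics/w1.png",d["frame"])
# world points from depth (equidistant fisheye)
E
cat >> h.py <<'E'
def wcloud(s,d):
    z=d["z_map"].astype(float);v,u=np.mgrid[:z.shape[0],:z.shape[1]]
    a=(u-d["cx"])/d["fx"];b=(v-d["cy"])/d["fy"];th=np.hypot(a,b);k=np.where(th>1e-6,np.tan(np.minimum(th,1.45))/np.maximum(th,1e-6),1)
    P=np.stack([a*k*z,b*k*z,z],-1);H=np.array(d["hand_eye"]);P=P@H[:3,:3].T+H[:3,3]
    return Ro.from_euler('xyz',s["tool_rot"],degrees=True).apply(P.reshape(-1,3)).reshape(P.shape)+s["tool_pos"]
E
python3 - <<'E'
from h import *
s=env.get_obs();d=cam("wrist");W=wcloud(s,d)
H,S,V=cv2.split(cv2.cvtColor(d["frame"],cv2.COLOR_BGR2HSV))
m=(W[...,2]>.075)&(W[...,2]<.095)&(np.hypot(W[...,0]-.577,W[...,1]-.011)<.05)&(V<70);p=W[m]
print("ring",m.sum(),cv2.minEnclosingCircle(p[:,:2].astype(np.float32)),np.median(p[:,2]))
r=(((H<6)|(H>174))&(S>130)&(V>50)&(W[...,2]<.05)&(np.hypot(W[...,0]-.577,W[...,1]-.011)<.06)).astype(np.uint8)
n,l,st,c=cv2.connectedComponentsWithStats(r)
for i in range(1,n):
    if st[i,4]>10:print("red",st[i,4],c[i].round(),np.median(W[l==i],0).round(4))
E
```

```text
time_s: 1.9
tool_pos: [0.5766, 0.0084, 0.2379]
tool_rot: [-179.6, 0.7, 66.4]
force: [0.7, -1.1, -0.3]
grip_width: 0.0868
[0.57660258 0.00835914 0.23785462] [-179.57696773    0.69758251   66.39183936]
t 1.9 shift cm [ 0.4  -0.04  9.48] turn [-0.007  0.012  0.002] rows>= 1.9
297.3186396354542 254.69596200430863 193.3105918657319 [[ 9.99999884e-01  4.49789140e-04 -1.73535803e-04 -7.13692150e-04]
 [-3.91573623e-04  9.67755314e-01  2.51891841e-01 -6.79703819e-02]
 [ 2.81238411e-04 -2.51891744e-01  9.67755377e-01 -9.23808579e-02]
 [ 0.00000000e+00  0.00000000e+00  0.00000000e+00  1.00000000e+00]]
ring 1997 ((0.5760800242424011, 0.011240916326642036), 0.03265304118394852) 0.08382893724323684
red 347 [260. 151.] [0.5438 0.0261 0.03  ]
```

View pics/w1.png

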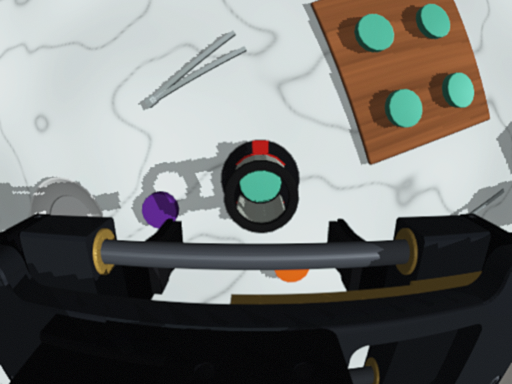

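The wrist view shows the ring at (260,185), between the jaws. Its measured centre of (0.576, 0.011) agrees with the top camera to 1 mm, so I'm descending onto it.

```bash
python3 -m creep '[[0.35,0,2.5,-0.007,0.012,0,1],[0,0,2.5,0,0,0,1],[0,0,2,0,0,0,1],[0,0,1.2,0,0,0,1],[0,0,0,0,0,0,1],[0,0,0,0,0,0,1]]'
python3 -c "
from h import *
go(.5762,.0113,.142,66)"
```

```text
time_s: 2.6
tool_pos: [0.5801, 0.0129, 0.1547]
tool_rot: [179.8, -0.2, 66.6]
force: [-0.1, 0.3, -0.2]
grip_width: 0.0868
t 2.6 shift cm [-0.31 -0.3   1.27] turn [ 0.004 -0.003  0.01 ] rows>= 0.3
```

```bash
python3 -m creep '[[-0.3,-0.3,0.6,0.004,-0.003,0,1],[0,0,0.6,0,0,0,1],[0,0,0,0,0,0,1],[0,0,0,0,0,0,1]]'
python3 -c "
from h import *
go(.5762,.0113,.142,66)"
```

```text
time_s: 3.0
tool_pos: [0.5775, 0.0112, 0.1445]
tool_rot: [179.8, -0.1, 66.6]
force: [-0.2, -0.7, 0.6]
grip_width: 0.087
t 3.0 shift cm [-0.04 -0.12  0.25] turn [ 0.003 -0.002  0.01 ] rows>= 0.1
```

```bash
python3 -m creep '[[0,-0.1,0.3,0.003,0,0,1],[0,0,0,0,0,0,0.7],[0,0,0,0,0,0,0.5],[0,0,0,0,0,0,0.5],[0,0,0,0,0,0,0.5],[0,0,0,0,0,0,0.5],[0,0,0,0,0,0,0.5],[0,0,0,0,0,0,0.5]]' 15
```

```text
time_s: 3.8
tool_pos: [0.577, 0.0117, 0.142]
tool_rot: [179.9, -0.2, 66.6]
force: [-0.5, -0.1, -0.2]
grip_width: 0.066
```

Grip width is 66 mm, so the ring is held. Next: lift, then work out the shift to the dish.

```bash
python3 -m creep '[[0,0,-1,0,0,0,0.5],[0,0,-2,0,0,0,0.5],[0,0,-2,0,0,0,0.5],[0,0,-2,0,0,0,0.5],[0,0,0,0,0,0,0.5]]'
python3 -c "
from h import *
go(.528,-.2448,.20,66.6)"
```

```text
time_s: 4.3
tool_pos: [0.5767, 0.0113, 0.2164]
tool_rot: [179.9, -0.1, 66.5]
force: [1.3, -0.0, 0.2]
grip_width: 0.0662
t 4.3 shift cm [-25.44   5.72   1.59] turn [ 0.001 -0.002 -0.001] rows>= 5.2
```

```bash
python3 -m creep '[[-1.5,0.3,0,0,0,0,0.5],[-3,0.7,0.1,0,0,0,0.5],[-3,0.7,0.1,0,0,0,0.5],[-3,0.7,0.2,0,0,0,0.5],[-3,0.7,0.2,0,0,0,0.5],[-3,0.7,0.2,0,0,0,0.5],[-3,0.7,0.2,0,0,0,0.5],[-3,0.7,0.2,0,0,0,0.5],[-1.5,0.3,0.2,0,0,0,0.5],[-0.5,0.1,0,0,0,0,0.5],[0,0,0,0,0,0,0.5],[0,0,0,0,0,0,0.5]]'
python3 -c "
from h import *
go(.528,-.2448,.095,66.6)"
```

```text
time_s: 5.5
tool_pos: [0.5174, -0.2543, 0.1923]
tool_rot: [-179.3, 0.3, 66.2]
force: [-0.3, 0.0, 0.6]
grip_width: 0.0664
t 5.5 shift cm [1.35 0.71 9.71] turn [-0.013  0.005 -0.007] rows>= 2.0
```

```bash
python3 -m creep '[[1.3,0.7,2,-0.013,0.005,0,0.5],[0,0,2.5,0,0,0,0.5],[0,0,2.5,0,0,0,0.5],[0,0,1.5,0,0,0,0.5],[0,0,0,0,0,0,0.5],[0,0,0,0,0,0,0.5]]'
python3 -c "
from h import *
go(.528,-.2448,.087,66.6)"
```

```text
time_s: 6.1
tool_pos: [0.533, -0.2375, 0.1056]
tool_rot: [179.8, -0.3, 66.8]
force: [-0.5, -0.2, -0.8]
grip_width: 0.0661
t 6.1 shift cm [-0.88 -0.18  1.86] turn [ 0.003 -0.004  0.004] rows>= 0.4
```

```bash
python3 -m creep '[[-0.8,-0.2,0.6,0.003,-0.004,0,0.5],[0,0,0.6,0,0,0,0.5],[0,0,0.5,0,0,0,0.5],[0,0,0,0,0,0,0.5],[0,0,0,0,0,0,0.5]]'
python3 -c "
from h import *
go(.528,-.2448,.087,66.6)"
```

```text
time_s: 6.6
tool_pos: [0.5295, -0.2456, 0.0905]
tool_rot: [179.7, -0.0, 66.8]
force: [0.2, 0.3, -0.6]
grip_width: 0.0661
t 6.6 shift cm [ 0.02 -0.17  0.35] turn [ 0.005 -0.001  0.004] rows>= 0.1
```

```bash
python3 -m creep '[[0,-0.1,0.35,0.004,0,0,0.5],[0,0,0,0,0,0,0.5],[0,0,0,0,0,0,0.84],[0,0,0,0,0,0,0.84],[0,0,0,0,0,0,0.84],[0,0,0,0,0,0,0.84]]'
python3 -m creep '[[0,0,-1.5,0,0,0,0.84],[0,0,-2.5,0,0,0,0.84],[0,0,-3,0,0,0,0.84],[0,0,-3,0,0,0,0.84],[0,0,0,0,0,0,0.84]]'
python3 - <<'E'
from h import *
go(.4712,.197,.20)
d=cam("top");f=d["frame"];W=cloud(d);cv2.imwrite("pics/t2.png",cv2.resize(f[120:270,90:420],None,fx=2.4,fy=2.4))
s=env.get_obs();d=cam("wrist");W=wcloud(s,d);V=d["frame"].max(-1)
m=(W[...,2]<.03)&(np.hypot(W[...,0]-.528,W[...,1]+.245)<.055)&(V<60);p=W[m]
print("ring",m.sum(),cv2.minEnclosingCircle(p[:,:2].astype(np.float32)),np.percentile(p[:,2],[5,50,95]))
cv2.imwrite("pics/w2.png",d["frame"])
E
```

```text
time_s: 7.2
tool_pos: [0.5291, -0.2453, 0.0875]
tool_rot: [179.9, -0.1, 66.8]
force: [0.8, -0.4, -0.4]
grip_width: 0.0727
time_s: 7.7
tool_pos: [0.5286, -0.2459, 0.1946]
tool_rot: [179.9, -0.0, 66.8]
force: [0.9, 0.7, 0.4]
grip_width: 0.0729
t 7.7 shift cm [ 38.44 -22.74  -0.57] turn [ 0.002 -0.001 -0.   ] rows>= 8.9
ring 1551 ((0.5281347632408142, -0.24598681926727295), 0.032396283000707626) [0.01110196 0.01283333 0.01404204]
```

View pics/w2.png

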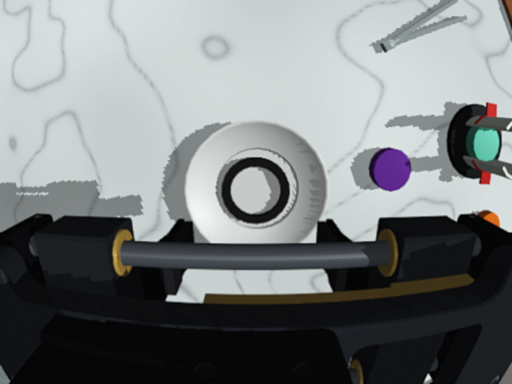

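The wrist view shows the ring flat in the dish at (255,190), 1 mm from the dish centre. Its top is at 0.013, which matches floor plus thickness. I'll take the tablet at (0.563, 0.197).

```bash
python3 -m creep '[[2,-0.7,0,0,0,0,0.8],[4,-1.35,0,0,0,0,0.8],[4,-1.35,0,0,0,0,0.8],[4,-1.35,0,0,0,0,0.8],[4,-1.35,0,0,0,0,0.8],[4,-1.35,0,0,0,0,0.8],[4,-1.35,0,0,0,0,0.8],[4,-1.35,0,0,0,0,0.8],[4,-1.35,0,0,0,0,0.8],[3,-1.05,0,0,0,0,0.8],[2,-0.7,0,0,0,0,0.8],[1,-0.35,0,0,0,0,0.8],[0,0,0,0,0,0,0.8],[0,0,0,0,0,0,0.8]]'
python3 - <<'E'
from h import *
s=env.get_obs();d=cam("wrist");W=wcloud(s,d)
H,S,V=cv2.split(cv2.cvtColor(d["frame"],cv2.COLOR_BGR2HSV))
m=((H>65)&(H<95)&(S>60)&(V>60)&(W[...,2]>.018)&(W[...,2]<.03)).astype(np.uint8)
n,l,st,c=cv2.connectedComponentsWithStats(m)
for i in range(1,n):
    if st[i,4]>100:
        p=W[l==i];print(st[i,4],c[i].round(),cv2.minEnclosingCircle(p[:,:2].astype(np.float32)),np.median(p,0).round(4))
go(.563,.197,.15,66.3)
E
```

```text
time_s: 9.2
tool_pos: [0.5511, 0.1892, 0.1751]
tool_rot: [-178.6, 1.0, 66.5]
force: [0.3, 0.3, 0.3]
grip_width: 0.0694
1983 [324.  80.] ((0.47570735216140747, 0.2810058891773224), 0.022167816758155823) [0.4761 0.2806 0.0229]
2090 [227. 113.] ((0.4707010090351105, 0.19482891261577606), 0.021843452006578445) [0.4709 0.1951 0.0229]
1788 [360. 176.] ((0.5651285648345947, 0.28063246607780457), 0.02206259034574032) [0.5642 0.2798 0.0229]
1892 [269. 210.] ((0.5617477297782898, 0.19453662633895874), 0.022028813138604164) [0.5607 0.1949 0.023 ]
t 9.25 shift cm [1.25 0.83 2.47] turn [-0.025  0.018  0.002] rows>= 0.6
```

```bash
python3 -m creep '[[0.8,0.7,1.5,-0.025,0.018,0,0.8],[0,0,2,0,0,0,0.8],[0,0,1.5,0,0,0,0.8],[0,0,0,0,0,0,0.8],[0,0,0,0,0,0,0.8]]'
python3 -c "
from h import *
go(.5615,.1945,.084,66)"
```

```text
time_s: 9.75
tool_pos: [0.5627, 0.1837, 0.1248]
tool_rot: [179.8, 0.0, 65.7]
force: [-0.1, 0.5, 0.1]
grip_width: 0.0698
t 9.75 shift cm [ 0.93 -0.57  4.08] turn [ 0.004  0.001 -0.005] rows>= 0.8
```

```bash
python3 -m creep '[[0.9,-0.55,0,0.003,0,0,0.8],[0,0,0,0,0,0,0.8],[0,0,1.5,0,0,0,0.8],[0,0,1.5,0,0,0,0.8],[0,0,0.5,0,0,0,0.8],[0,0,0,0,0,0,0.8],[0,0,0,0,0,0,0.8]]'
python3 -c "
from h import *
go(.5615,.1945,.084,66)"
```

```text
time_s: 10.45
tool_pos: [0.5624, 0.1944, 0.0888]
tool_rot: [179.8, -0.1, 65.6]
force: [0.1, 0.5, -0.7]
grip_width: 0.0698
t 10.45 shift cm [-0.02 -0.09  0.48] turn [ 0.003 -0.001 -0.007] rows>= 0.1
```

```bash
python3 -m creep '[[0,-0.1,0.5,0.003,0,-0.007,0.8],[0,0,0,0,0,0,0.8],[0,0,0,0,0,0,0.3],[0,0,0,0,0,0,0.3],[0,0,0,0,0,0,0.3],[0,0,0,0,0,0,0.3],[0,0,0,0,0,0,0.3],[0,0,0,0,0,0,0.3],[0,0,0,0,0,0,0.3],[0,0,0,0,0,0,0.3]]' 15
```

```text
time_s: 11.45
tool_pos: [0.5621, 0.1949, 0.0845]
tool_rot: [180.0, -0.2, 66.0]
force: [-0.0, -0.4, -1.3]
grip_width: 0.0433
```

The grip reads 43.3 mm, so the tablet is held with the tips about 6.5 mm above its underside. Now I'll lift and carry it.

```bash
python3 -m creep '[[0,0,-1,0,0,0,0.3],[0,0,-2.5,0,0,0,0.3],[0,0,-3,0,0,0,0.3],[0,0,-3,0,0,0,0.3],[0,0,-1,0,0,0,0.3],[0,0,0,0,0,0,0.3]]'
python3 -c "
from h import *
go(.5765,.0113,.19,66)"
```

```text
time_s: 12.05
tool_pos: [0.5614, 0.1942, 0.1947]
tool_rot: [-180.0, -0.1, 66.0]
force: [0.6, -0.6, 0.1]
grip_width: 0.0432
t 12.05 shift cm [-16.1    8.82   0.44] turn [-0.    -0.002  0.   ] rows>= 3.7
```

```bash
python3 -m creep '[[-2,1.1,0,0,0,0,0.3],[-3,1.7,0,0,0,0,0.3],[-3,1.7,0,0,0,0,0.3],[-3,1.7,0,0,0,0,0.3],[-2.5,1.3,0,0,0,0,0.3],[-1,0.55,0,0,0,0,0.3],[0,0,0,0,0,0,0.3],[0,0,0,0,0,0,0.3]]'
python3 -c "
from h import *
go(.5765,.0113,.17,66)"
```

```text
time_s: 12.85
tool_pos: [0.5721, 0.0268, 0.1846]
tool_rot: [-179.4, 0.2, 66.3]
force: [-0.0, 0.8, -0.6]
grip_width: 0.0432
t 12.85 shift cm [-1.24  1.04  1.45] turn [-0.011  0.004  0.005] rows>= 0.4
```

```bash
python3 -m creep '[[-1.2,1,0.5,-0.01,0.004,0,0.3],[0,0,0.5,0,0,0,0.3],[0,0,0,0,0,0,0.3],[0,0,0,0,0,0,0.3]]'
python3 - <<'E'
from h import *
go(.5765,.0113,.15,66)
s=env.get_obs();d=cam("wrist");W=wcloud(s,d);cv2.imwrite("pics/w3.png",d["frame"][60:300,130:390].repeat(2,0).repeat(2,1))
z=W[...,2];q=np.hypot(W[...,0]-.5765,W[...,1]-.0113)
H,S,V=cv2.split(cv2.cvtColor(d["frame"],cv2.COLOR_BGR2HSV))
p=W[(z>.068)&(z<.081)&(q<.04)&(S<60)];print(len(p),cv2.minEnclosingCircle(p[:,:2].astype(np.float32)),np.median(p,0))
g=W[(H>65)&(H<95)&(S>60)&(z>.05)&(z<.12)];print("held",len(g),np.median(g,0),s["tool_pos"]);c,r=cv2.minEnclosingCircle(g[:,:2].astype(np.float32));print(c,r)
E
```

```text
time_s: 13.25
tool_pos: [0.5764, 0.0159, 0.1725]
tool_rot: [-179.9, -0.1, 66.7]
force: [-0.5, 0.1, -0.5]
grip_width: 0.0432
t 13.25 shift cm [-0.42  0.2   2.25] turn [-0.002 -0.001  0.013] rows>= 0.5
508 ((0.5579721927642822, 0.01862005516886711), 0.023808561265468597) [0.54957209 0.02270133 0.07566126]
held 2893 [0.56631184 0.01958547 0.1108508 ] [0.57640798 0.01591822 0.17246732]
(0.568538248538971, 0.018353505060076714) 0.02941751852631569
```

View pics/w3.png

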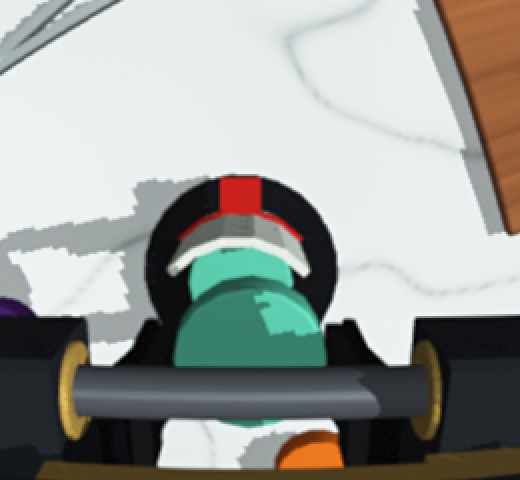

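The wrist view shows the held tablet over the tube, with the wall arc and red tab symmetric about the jaw line, so the slots line up with the fingers. I'll correct 4 mm and descend in stages.

```bash
python3 -m creep '[[-0.42,0.2,0,-0.002,0,0.006,0.3],[0,0,0.4,0,0,0,0.3],[0,0,0,0,0,0,0.3],[0,0,0,0,0,0,0.3]]'
python3 -c "
from h import *
go(.5765,.0113,.105,66)"
```

```text
time_s: 13.7
tool_pos: [0.5768, 0.0122, 0.1685]
tool_rot: [180.0, -0.1, 66.4]
force: [0.8, -0.0, 0.6]
grip_width: 0.0435
t 13.7 shift cm [-0.11  0.01  6.35] turn [ 0.    -0.002  0.008] rows>= 1.3
```

```bash
python3 -m creep '[[-0.1,0,1,0,0,0,0.3],[0,0,1,0,0,0,0.3],[0,0,1,0,0,0,0.3],[0,0,1,0,0,0,0.3],[0,0,0.5,0,0,0,0.3],[0,0,0,0,0,0,0.3],[0,0,0,0,0,0,0.3]]'
python3 -c "
from h import *
go(.5765,.0113,.105,66)"
```

```text
time_s: 14.4
tool_pos: [0.5754, 0.0114, 0.118]
tool_rot: [-179.9, -0.0, 66.5]
force: [0.4, 0.4, -0.3]
grip_width: 0.043
t 14.4 shift cm [0.04 0.1  1.3 ] turn [-0.002 -0.     0.008] rows>= 0.3
```

```bash
python3 -m creep '[[0,0.1,0.5,0,0,0,0.3],[0,0,0.5,0,0,0,0.3],[0,0,0.3,0,0,0,0.3],[0,0,0,0,0,0,0.3],[0,0,0,0,0,0,0.3]]'
python3 -c "
from h import *
go(.5765,.0113,.103,66)"
```

```text
time_s: 14.9
tool_pos: [0.5772, 0.011, 0.1049]
tool_rot: [-180.0, -0.1, 66.5]
force: [-0.0, -0.3, -0.3]
grip_width: 0.0431
t 14.9 shift cm [ 0.   -0.08  0.19] turn [-0.    -0.002  0.008] rows>= 0.0
```

```bash
python3 -m creep '[[0,0,0.15,0,0,0,0.3],[0,0,0,0,0,0,0.3],[0,0,0,0,0,0,0.62],[0,0,0,0,0,0,0.62],[0,0,0,0,0,0,0.62],[0,0,0,0,0,0,0.62],[0,0,0,0,0,0,0.62]]'
python3 -m creep '[[0,0,-1,0,0,0,0.62],[0,0,-2,0,0,0,0.62],[0,0,-2.5,0,0,0,0.62],[0,0,-3,0,0,0,0.62],[0,0,-3,0,0,0,0.62],[0,0,0,0,0,0,0.62]]'
python3 -m creep '[[2,-2,0,0,0,0,0.62],[3,-3,0,0,0,0,0.62],[3,-3,0,0,0,0,0.62],[3,-3,0,0,0,0,0.62],[2,-2,0,0,0,0,0.62],[0,0,0,0,0,0,0.62],[0,0,0,0,0,0,0.62],[0,0,0,0,0,0,0.62]]'
python3 - <<'E'
from h import *
t=cam("top");sc=cam("scene")
a=cv2.resize(t["frame"][150:225,200:300],(400,300),interpolation=2);b=cv2.resize(sc["frame"][170:230,220:300],(400,300),interpolation=2)
cv2.imwrite("pics/chk.png",np.hstack([a,b]))
for n,d in(("top",t),("scene",sc)):
    W=cloud(d);H,S,V=cv2.split(cv2.cvtColor(d["frame"],cv2.COLOR_BGR2HSV));q=np.hypot(W[...,0]-.5767,W[...,1]-.0113)
    g=W[(H>65)&(H<95)&(S>80)&(V>50)&(q<.03)&(W[...,2]>.034)]
    print(n,"tab",len(g),g.mean(0),np.percentile(g[:,2],[5,50,95]))
    if n=="top":
        A=np.c_[g[:,:2]-g[:,:2].mean(0),np.ones(len(g))];print("slope",np.linalg.lstsq(A,g[:,2],rcond=None)[0],cv2.minEnclosingCircle(g[:,:2].astype(np.float32)))
    r=(((H<6)|(H>174))&(S>130)&(V>50)&(q<.06)).astype(np.uint8);k,l,st,c=cv2.connectedComponentsWithStats(r)
    for i in range(1,k):
        if st[i,4]>7:print("red",st[i,4],np.median(W[l==i],0).round(4))
    if n=="top":
        V=d["frame"].max(-1);m=(W[...,2]<.03)&(np.hypot(W[...,0]-.528,W[...,1]+.245)<.05)&(V<45);p=W[m];print("ring",len(p),cv2.minEnclosingCircle(p[:,:2].astype(np.float32)))
E
```

```text
time_s: 15.6
tool_pos: [0.5779, 0.0111, 0.1043]
tool_rot: [179.9, -0.2, 66.5]
force: [0.2, -0.3, 1.0]
grip_width: 0.0539
time_s: 16.2
tool_pos: [0.5773, 0.0104, 0.2262]
tool_rot: [179.9, -0.1, 66.4]
force: [1.0, 0.1, -0.3]
grip_width: 0.0541
time_s: 17.0
tool_pos: [0.5085, 0.1845, 0.2283]
tool_rot: [179.7, -0.2, 66.1]
force: [0.2, 0.5, 0.4]
grip_width: 0.054
top tab 320 [0.57596451 0.01089946 0.04054843] [0.03807164 0.0406317  0.04318806]
slope [ 0.01868054 -0.00212334  0.04054843] ((0.5758278965950012, 0.011046611703932285), 0.021350909024477005)
red 33 [ 0.6104 -0.0047  0.0309]
red 55 [0.5413 0.0264 0.0308]
ring 320 ((0.5278031826019287, -0.24493500590324402), 0.03274133428931236)
scene tab 131 [0.57649262 0.01420837 0.03932101] [0.03557169 0.03951545 0.04195356]
red 31 [0.541  0.0258 0.0291]
red 33 [6.081e-01 1.000e-04 3.070e-02]
```

View pics/chk.png

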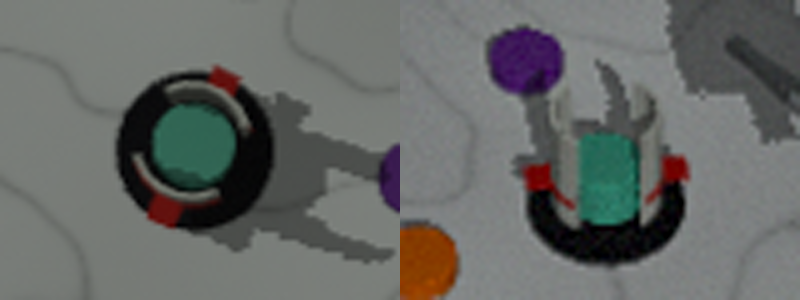

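The top tablet lies flat in the tube: top face at 0.0405 (0.040 expected), slope of about 0.02 rad, centred within 1 mm. The marker hasn't moved, the stack stands about 10 mm above it, and the ring is centred in the dish. The arm is clear, so I'm handing in.

```bash
python3 -c "
from h import *
print(order.sign_off())"
```

```text
the job is handed in; nothing more can be done
None
```

I laid the sealing ring in the dish, put one tablet from the board into the tube, and handed the job in at about 17 s. One tablet was enough: the marker sits about 20 mm above the tube floor, and the stack is now 30 mm, about 10 mm above the marker.

My last camera checks before handing in found nothing wrong:
- **Ring:** flat, about 1 mm from the dish centre.
- **Tablet:** top face at z = 0.0405 m against an expected 0.040 m, tilt about 0.02 rad, centred within 1 mm.
- **Marker:** the tab readings agree with the first ones to about 2 mm.
- **Other tablets:** the other three were measured on the board just before I picked the fourth, and I did not check them again.
- **Screwdriver and tweezers:** I never reached for either, but I did not measure them again at the end.

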